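# Fit the axle snap ring with the gap gauge in place

## Robot

A 7-joint arm with a two-finger parallel gripper is mounted at the origin on the work surface. World frame = base frame: x ahead of the robot, y to its left, z up, the work surface at z = 0. Lengths are in m, angles in rad, forces in N, time in s.
With the tool pointing down it reaches from about 0.425 to 0.875 m from the base axis. Payload 4.7 kg.
Tool frame: the origin (TCP) lies at the very end of the fingers, on their centre line; the grasp point (between the pads) lies 19 mm behind it; z points along the fingers, y is the line along which they close (so a half turn about z gives the same grasp; the last joint's range is limited). The gripper opens to 87 mm and grips with 3 to 60 N. Pads are 19 mm wide; open, the fingers measure 117 mm over their backs; the gripper's body (75 mm by 190 mm) begins 51 mm behind the grasp point.
Start: joints at [0.014, 0.321, -0.07, 1.45, 0.023, 1.371, -0.057], TCP at [0.65, -0, 0.223] pointing down, gripper open.
Joint ranges: [-2.86, 2.86], [-0.3, 2.09], [-1.38, 1.24], [0.06, 2.45], [-1.56, 4.7], [0.09, 2.05], [-2.69, 2.69]. Speed limits (rad/s): [2.57, 2.57, 3.14, 3.14, 3.14, 3.14, 3.14].

## Interface

Orientations are given as a rotation vector (axis times angle).
In Python, from bench import ctrl, imaging, ticket gives the robot as it stands.
- The arm moves only by the tool jog_arm, never from a script. Its argument "rows" is text: rows parted by semicolons, each of 7 numbers parted by spaces: the shift along the tool's x, y, z in cm, then the turn, a rotation vector about the tool's x, y, z in rad, then the closure, from -1 (fully open) to 1 (shut), so that 0 is half open. A call has 1 to 5 rows; each row shifts and turns the commanded pose from where the row before left it, along the tool's axes as they then stand; what a row does not reach is not made up. A row lasts 1/8 s, in which the tool goes at most 62.5 mm and 10.7 degrees, less where a joint would pass 70% of its speed; a pose out of reach is approached as far as the arm can. A call with a gripper value outside its range is refused whole. The fingers move at their own pace and stop on an object; "force" is the grip in N (left out, the last holds). Time passes only in rows, so rows that do not move let the fingers close. It gives the time, the measured TCP pose, the force, the opening and the grip force at its end, in the units of the state.
- ctrl.get_state(): the state, without advancing time (a new reading comes with each control period).
- imaging.get_image(name): name is "scene" or "side" or "wrist"; returns a dict with "img" (480x640x3 uint8, blue, green, red), "vertical_fov" (degrees; the focal length in pixels is half the picture's height over the tangent of half this angle, whatever the lens; pixels are square), "cx", "cy" (the principal point, pixels), "k1" (the pictures are not rectified: a ray, as slopes to the right and down, at radius r is drawn at 1 + k1 r^2 times it, then the intrinsics apply), "origin" and "orientation" of the camera in the world. Camera axes: x right, y down, z forward; pixel columns grow to the right and rows downward; lengths in m; the calibration is good to about 2 mm. A picture is of the moment at which its call begins. There is no depth.
- ticket.close_job(): hands the job in; it is judged then, once.
The state is a dict: "time": time; "joint_positions": joint angles; "qd": joint speeds; "joint_torque": joint torques, N m; "position": TCP position; "tool_rot": TCP orientation; "ft_force": force on the tool from outside, world axes, zero at the start; "torque": the same for the moment, N m; "grip_width": opening from 0.0 (shut) to 1.0 (fully open); "grip_force": force on a finger pad.
Only numpy, scipy, OpenCV 4.12 (cv2) and the standard library are available. Lean on these libraries where they do the work, as an engineer would, in place of code of your own. Each camera call takes 0.05 s, during which the arm holds its last target. There are 200 camera calls.

## Task

Take the gauge blade out of its wooden stand, push it down into the gap in the axle carrier until its shoulder sits fully home, and leave it there. Then pick up the circlip pliers by squeezing the handles fully together to their stop, so that the snap ring on the tips is spread, slide the ring down over the end of the axle stub to the groove just above the brass washer, and finish holding it there: level, spread, still squeezed and not let go. Leave the other things on the bench where they are.

Things in the scene. Friction and masses are not known exactly. Their poses are not given: they have to be found in the camera images.
- carrier: Fixed cast axle carrier, base 110 x 155 mm. Origin on the bench, on the vertical stub's axis; z up; gap bracket (50 x 44 mm, top z 60 mm) at y = +70 mm. Upwards: hub radius 45 mm to z 60, bearing 36 to 78, brass washer 26 to 82, groove 14.5 to 89, stub 17 to 110, taper to 12.5 at the top, z 117 mm
- groove (a point): Point on the stub axis at mid-height of the groove, 85.5 mm above the bench; the washer face is 3.5 mm below it, the stub's top 31.5 mm above it. Axes as the carrier's
- gap (a point): Centre of the mouth of the gap, on the top face of the carrier's bracket, 60 mm above the bench. The gap is a vertical slot 7 mm (carrier x) by 27 mm (carrier y), 40 mm deep, edges chamfered 2 mm
- gauge_stand: Fixed wooden block 56 x 60 mm, 46 mm high, with a vertical slot like the gap (7 x 27 mm, 40 mm deep) in its top, in which the gauge blade stands. Origin at the centre of its underside
- blade: Loose 80 g steel gauge: blade 4 mm thick (its x), 24 mm wide (y), 34 mm long, pointing down, under a block grip 16 (x) x 32 (y) x 36 mm high. Origin at the centre of the shoulder, the grip's underside; blade z -34 to 0, grip 0 to 36 mm. The shoulder stops on the slot's top face when fully home. Works either way round
- pliers: Loose circlip pliers, 175 g, lying flat, ring on the tips ahead (+x). Origin midway between the black grips, at their underside. Grips: 10 mm thick, z 0 to 20 mm, x -50 to 34 mm; at x = 0, 62 mm over the outsides at rest, 44 mm squeezed to the stop (faces then parallel to x). Both move alike; spring 4 N at rest to 10 N a handle at the stop: grip with 20 N or more
- ring (a point): Centre of the dark snap ring, fixed in the pliers' frame at x = 127 mm, y = 0, z = 1.5 mm. Ring 3 mm thick, underside level with the grips' underside; spread to the stop it is 39 mm inside, 47 mm outside, two lugs towards the pliers; at rest too narrow for the 34 mm stub
- squeeze (a joint): Squeeze of the pliers' handles: 0 at rest, 0.15 rad at the stop (ring fully spread)
- timber: Bystander: dark wooden block 90 x 140 x 70 mm
- spray_can: Bystander: spray can, 64 mm across, 190 mm high
- bearing: Bystander: steel bearing ring, 62 mm across, 18 mm high
- driver_cup: Bystander: dark steel cup ring, 68 mm across, 40 mm high
- carton: Bystander: small cardboard box 70 x 110 x 50 mm
- screwdriver: Bystander: screwdriver lying flat
- hub_nut: Bystander: flanged hub nut, 42 mm across, 20 mm high
There are look-alikes about, which are no part of the job. What is shaped like the carrier but blue or white is not meant.

How it is judged:
On the way, in this order (a step that is already met when the one before it is completed fails the run):
1. the gauge blade is fully home in the carrier's gap and let go (horizontal distance between blade and gap below 0.005 m and z of blade in the frame of gap between -0.003 and 0.003 m and angle between blade's own z axis and vertical below 0.1 rad and contact force between the fingers and blade below 0.3 N), for 0.2 s.
2. the pliers are picked up, squeezed, with the ring spread (value of joint squeeze above 0.13 rad and height (world z) of ring above 0.06 m and contact force between the fingers and pliers above 3 N), for 0.2 s.
At the end, for the whole second after the job is handed in: Gripper still holds the pliers level (0.1 rad), at rest, squeezed over 0.13 rad (over 3 N); ring centre within 5 mm of the stub axis and 3 mm of groove mid-height; blade upright (0.1 rad), shoulder within 3 mm of bracket top, within 5 mm of gap centre, untouched by fingers (all of step 1 and horizontal distance between ring and groove below 0.005 m and z of ring in the frame of groove between -0.003 and 0.003 m and angle between pliers's own z axis and vertical below 0.1 rad and value of joint squeeze above 0.13 rad and contact force between the fingers and pliers above 3 N and linear speed of pliers below 0.02 m/s); the arm keeps its last pose, push and grip.
It fails at once if a bystander is displaced by more than 30 mm (distance of any of timber, spray_can, bearing, driver_cup, carton, screwdriver, hub_nut from where it was at the start of the episode above 0.03 m).
It also fails if it takes over 54 s, if anything falls off the work surface, if the arm or the gripper's body presses on something with over 40 N, if the wrist force passes 120 N, or if a joint passes its speed limit or range.

## Working session

There is one attempt and no reset: what is moved stays moved. The work goes in short steps, Python scripts to look and compute and a tool call to move; the robot and the scene stay as the last step left them, time stands still between calls to the robot, and variables do not carry over. Pictures are saved under pics/ and viewed, at most 10 in all, crops included, and the job is handed in when it is done.

Besides the shell and the picture viewer there is one more tool, called as name(argument=value, ...) on one line, values as JSON. jog_arm: Moves the arm, as the interface text tells. Its arguments: {"type":"object","properties":{"rows":{"type":"string"},"force":{"type":"number"}},"required":["rows"]}

```bash
mkdir -p pics; cat > h.py <<'E'
import numpy as np, cv2
from scipy.spatial.transform import Rotation as R
from bench import ctrl, imaging, ticket
def cap(n,f=None):
    d=imaging.get_image(n)
    if f: cv2.imwrite('pics/'+f,d['img'])
    return d
def cam(d):
    f=240/np.tan(np.radians(d['vertical_fov'])/2)
    o=np.array(d['orientation'],float)
    M=R.from_rotvec(o).as_matrix() if o.shape==(3,) else (o if o.shape==(3,3) else None)
    return f,M,np.array(d['origin'],float)
def ray(d,u,v):
    f,M,o=cam(d); q=np.array([(u-d['cx'])/f,(v-d['cy'])/f]); s=q.copy()
    for _ in range(30): s=q/(1+d['k1']*(s@s))
    w=M@np.array([s[0],s[1],1]); return o,w/np.linalg.norm(w)
def onz(d,u,v,z):
    o,w=ray(d,u,v); return o+w*(z-o[2])/w[2]
def proj(d,p):
    f,M,o=cam(d); c=M.T@(np.array(p)-o); s=c[:2]/c[2]; s=s*(1+d['k1']*(s@s)); return s*f+[d['cx'],d['cy']]
def tri(obs):
    A=np.zeros((3,3));b=np.zeros(3)
    for d,u,v in obs:
        o,w=ray(d,u,v);P=np.eye(3)-np.outer(w,w);A+=P;b+=P@o
    return np.linalg.solve(A,b)
E
python3 - <<'E'
from h import *
for n in ['scene','side','wrist']:
    d=cap(n,n+'0.png'); print({k:v for k,v in d.items() if k!='img'})
print(ctrl.get_state())
E
```

```text
{'vertical_fov': 57.861635769640664, 'cx': 315.8831247812977, 'cy': 242.27404579966588, 'k1': -0.01338223851148572, 'origin': array([0.91028819, 0.57753819, 0.82030258]), 'orientation': array([-0.84462146, -2.58877083,  1.02909213])}
{'vertical_fov': 50.072781231760075, 'cx': 322.6193656452705, 'cy': 238.40096427892843, 'k1': -0.07335173313513887, 'origin': array([ 0.1787519 , -1.14226698,  0.80708854]), 'orientation': array([-2.09199574,  0.26506326, -0.18060248])}
{'vertical_fov': 63.65390253084701, 'cx': 317.22255010119704, 'cy': 241.5313786295779, 'k1': -0.07992214156142222, 'origin': array([0.64920005, 0.08026651, 0.38540309]), 'orientation': array([ 2.84262241e+00,  1.18225239e-03, -4.95455818e-03])}
{'time': 0.15, 'joint_positions': array([ 0.01407438,  0.32165589, -0.07009171,  1.4513813 ,  0.0225942 ,
        1.37080324, -0.05686957]), 'qd': array([ 0.00019802, -0.00261159,  0.00139958, -0.0032593 , -0.00019601,
        0.00036007, -0.00107479]), 'joint_torque': array([ 2.16972071e-04, -4.91794288e+01, -4.04079035e-01, -3.12878716e+01,
       -6.39387709e-02,  4.04033612e-02,  9.90178205e-05]), 'position': array([ 6.49585707e-01, -2.32553874e-05,  2.21717522e-01]), 'tool_rot': array([-2.22065561e+00, -2.22084565e+00,  1.70664664e-03]), 'ft_force': array([ 0.08301171, -0.37008683, -0.18054491]), 'torque': array([ 0.01436834, -0.00444007,  0.01473364]), 'grip_force': 0.0, 'grip_width': 0.9973607920070775}
```

View pics/scene0.png

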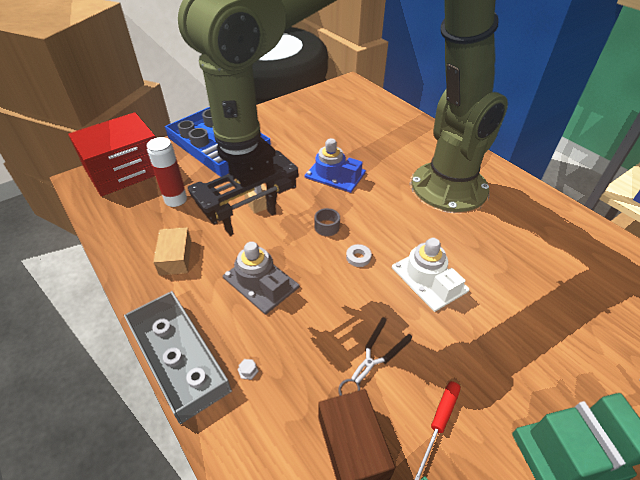

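View pics/side0.png

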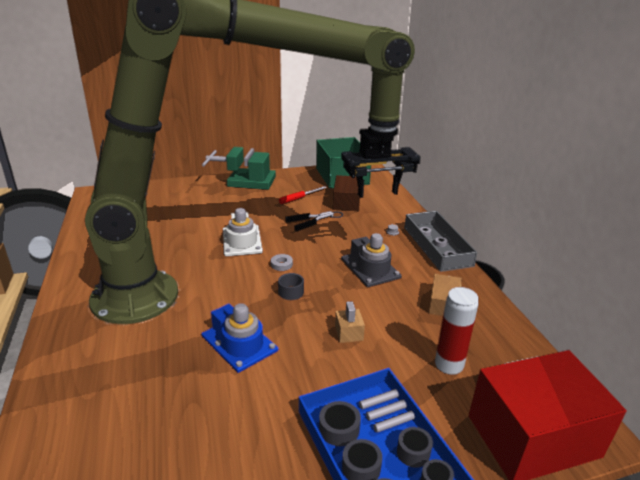

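Scene view: the dark carrier is at (258,275), with blue (335,165) and white (432,270) look-alikes. The pliers are at (375,350), with the ring at (348,387) next to the timber. Side view: the stand and blade are at (350,320). What could be mistaken for the stand is the carton at (447,293) side and (173,250) scene. I choose the dark carrier and the stand with the upright steel grip, and check both in one close mosaic.

```bash
python3 - <<'E'
import cv2,numpy as np
s=cv2.imread('pics/scene0.png');t=cv2.imread('pics/side0.png')
c=lambda im,x,y,w,h:cv2.resize(im[y:y+h,x:x+w],(400,300),interpolation=cv2.INTER_CUBIC)
m=np.vstack([np.hstack([c(s,210,230,100,75),c(s,310,310,120,90)]),np.hstack([c(t,310,285,100,75),c(t,325,220,100,75)])])
cv2.imwrite('pics/mos0.png',m)
E
```

```text
(no output)
```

View pics/mos0.png

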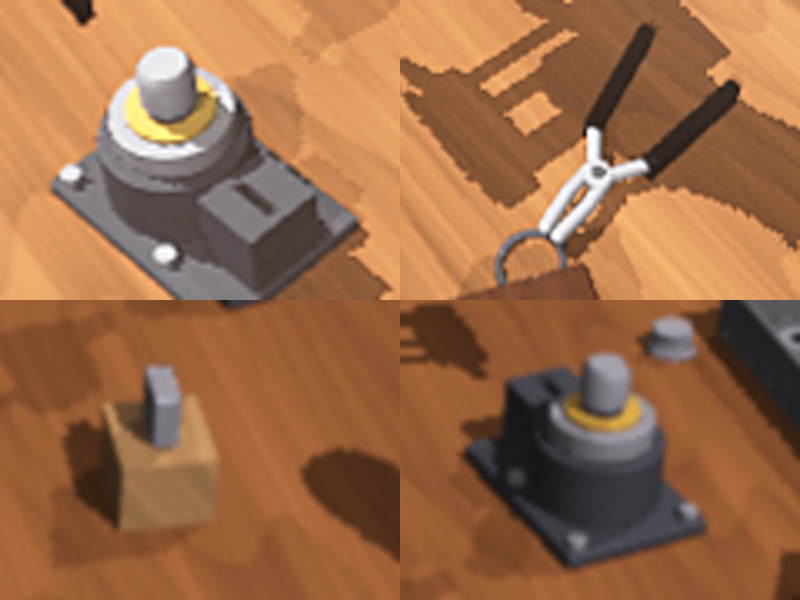

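The mosaic confirms the choice. It shows the dark carrier with its empty slot at scene (274,279) and stub top at (251,244.5). The stand with the grip top is at side (350,303), and the pliers' handle ends are at scene (383,320) and (410,337) with the ring at (350,389).

```bash
cat > m.py <<'E'
from h import *
E
python3 - <<'E'
from h import *
s=imaging.get_image('scene');t=imaging.get_image('side')
np.set_printoptions(precision=4,suppress=True)
for nm,u,v,z in [('gap',273.8,279.2,.06),('g1',269.5,275.8,.06),('g2',278.3,283.3,.06),('stub',250.8,244.5,.117),('h1',383.5,319.6,.018),('h2',410.5,337,.018),('ring',349.6,388.6,.002),('piv',369.4,361.3,.012)]:
    print(nm,onz(s,u,v,z))
print('stub side',onz(t,376.8,235.5,.117), tri([(s,250.8,244.5),(t,376.8,235.5)]))
print('grip',onz(t,350,303,.082))
for u,v in [(103,403),(195,395),(217,458),(115,470)]: print('st',onz(t,310+u/4,285+(v-300)/4,.046))
# grip top contour in side
im=t['img']; g=cv2.cvtColor(im,cv2.COLOR_BGR2HSV); m=((g[...,1]<60)&(g[...,2]>60)).astype(np.uint8); m[:, :335]=0;m[:,365:]=0;m[:290]=0;m[335:]=0
c=max(cv2.findContours(m,0,1)[0],key=cv2.contourArea); print(cv2.approxPolyDP(c,1.2,True)[:,0].tolist())
E
```

```text
gap [0.6287 0.0341 0.06  ]
g1 [0.6312 0.0202 0.06  ]
g2 [0.6268 0.0497 0.06  ]
stub [ 0.6384 -0.0382  0.117 ]
h1 [0.4803 0.2397 0.018 ]
h2 [0.4635 0.3056 0.018 ]
ring [0.6339 0.3129 0.002 ]
piv [0.5679 0.2948 0.012 ]
stub side [ 0.644  -0.0345  0.117 ] [ 0.6409 -0.0371  0.1191]
grip [ 0.4996 -0.2554  0.082 ]
st [ 0.4737 -0.2318  0.046 ]
st [ 0.529  -0.2375  0.046 ]
st [ 0.5228 -0.2953  0.046 ]
st [ 0.4632 -0.2914  0.046 ]
[[347, 302], [347, 319], [349, 321], [353, 321], [354, 307], [352, 302]]
```

jog_arm(rows="-5.2 -3 0 0 0 0 -1;-5.2 -3 0 0 0 0 -1;-5.2 -3 0 0 0 0 -1;-5.2 -3 0 0 0 0 -1;-5.2 -3 0 0 0 0.1 -1", force=30)

```text
time: 0.88
position: [0.4988, -0.2616, 0.2227]
tool_rot: [2.332, 2.104, 0.0]
ft_force: [-0.0, -0.3, -0.7]
grip_width: 1.0
grip_force: 0.0
```

jog_arm(rows="0 0 0 0 0 0 -1;0 0 0 0 0 0 -1")

```text
time: 1.12
position: [0.5002, -0.2596, 0.2226]
tool_rot: [-2.329, -2.108, -0.001]
ft_force: [0.4, 0.4, 0.7]
grip_width: 0.999
grip_force: 0.0
```

```bash
python3 - <<'E'
from h import *
np.set_printoptions(precision=4,suppress=True)
s=cap('scene','scene1.png');t=cap('side','side1.png');w=cap('wrist','wrist1.png')
print('can',onz(t,460,298,.19),'white',onz(s,432,242,.117),'blue',onz(s,331,143,.117),'carton',onz(t,445,285,.05),'cup',onz(s,327,218,.04))
st=ctrl.get_state();print(st['position'],R.from_rotvec(st['tool_rot']).as_matrix())
cv2.imwrite('pics/mos1.png',np.vstack([np.hstack([cv2.resize(w['img'],(400,300)),cv2.resize(s['img'][90:240,200:400],(400,300))]),cv2.resize(w['img'][120:345,160:460],(400,300)).repeat(1,0) if 0 else np.hstack([cv2.resize(w['img'][90:390,120:520],(400,300)),cv2.resize(t['img'][270:360,300:420],(400,300))])]))
E
```

```text
can [ 0.6716 -0.4249  0.19  ] white [0.3079 0.1935 0.117 ] blue [ 0.2538 -0.247   0.117 ] carton [ 0.7722 -0.2032  0.05  ] cup [ 0.4    -0.0706  0.04  ]
[ 0.501  -0.2583  0.2225] [[ 0.0966  0.9953  0.0002]
 [ 0.9953 -0.0966  0.0005]
 [ 0.0005  0.0001 -1.    ]]
```

View pics/mos1.png

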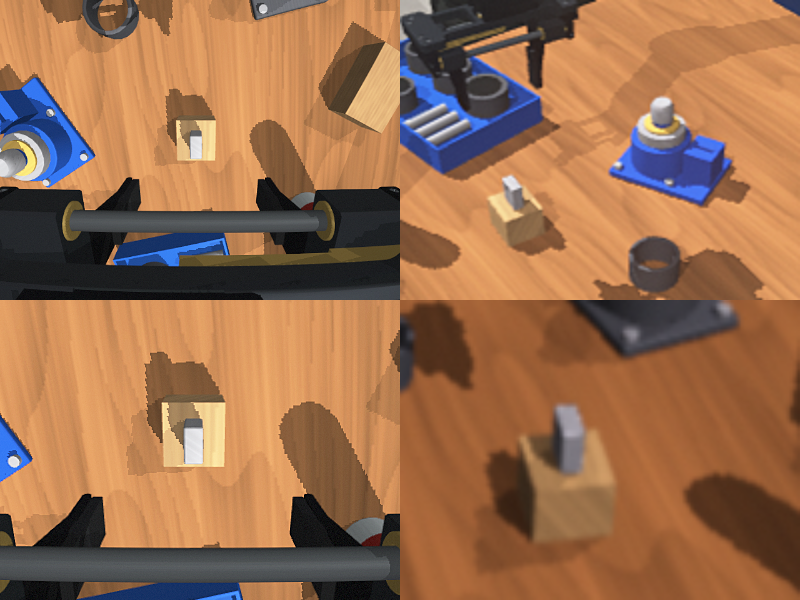

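The wrist view shows the stand at about (312,235), squared up with the tool. The bright face of the blade grip's top runs from (306,218) to (322,254). I'll measure it exactly.

```bash
python3 - <<'E'
from h import *
np.set_printoptions(precision=4,suppress=True)
w=cap('wrist');s=cap('scene');t=cap('side')
im=w['img'];g=cv2.cvtColor(im,cv2.COLOR_BGR2HSV)
m=((g[...,1]<50)&(g[...,2]>150)).astype(np.uint8);k=np.zeros_like(m);k[195:265,290:340]=1;m*=k
c=max(cv2.findContours(m,0,1)[0],key=cv2.contourArea);r=cv2.minAreaRect(c);print(cv2.contourArea(c),r)
P=np.array([onz(w,u,v,.082) for u,v in cv2.boxPoints(r)]);print(P, P.mean(0))
print(np.linalg.norm(P[1]-P[0]),np.linalg.norm(P[2]-P[1]))
# wood top
m=((abs(g[...,0].astype(int)-20)<8)&(g[...,1]<150)&(g[...,2]>190)).astype(np.uint8);k=np.zeros_like(m);k[185:262,275:350]=1
c=max(cv2.findContours(m*k,0,1)[0],key=cv2.contourArea);print(cv2.boundingRect(c))
for q in [(282,192),(345,192),(345,256),(282,256)]: print(onz(w,*q,.046))
E
```

```text
620.0 ((313.0, 235.5), (35.0, 18.0), 90.0)
[[ 0.4899 -0.2507  0.082 ]
 [ 0.5044 -0.2521  0.082 ]
 [ 0.5017 -0.2819  0.082 ]
 [ 0.4868 -0.2805  0.082 ]] [ 0.4957 -0.2663  0.082 ]
0.014555462055204442 0.029878966238968827
(275, 185, 75, 77)
[ 0.4708 -0.2338  0.046 ]
[ 0.5265 -0.2392  0.046 ]
[ 0.5219 -0.2991  0.046 ]
[ 0.4635 -0.2935  0.046 ]
```

jog_arm(rows="-0.85 -0.45 5 0 0 0 -1;0 0 5 0 0 0 -1;0 0 4 0 0 0 -1;0 0 2.5 0 0 0 -1;0 0 0.5 0 0 0 -1", force=30)

```text
time: 2.05
position: [0.4936, -0.2669, 0.0507]
tool_rot: [-2.326, -2.107, 0.002]
ft_force: [0.7, 0.6, 1.1]
grip_width: 1.002
grip_force: 0.0
```

jog_arm(rows="0 0 0 0 0 0 0.6;0 0 0 0 0 0 1;0 0 0 0 0 0 1;0 0 0 0 0 0 1;0 0 0 0 0 0 1")

```text
time: 2.68
position: [0.4948, -0.2681, 0.0528]
tool_rot: [2.329, 2.107, 0.0]
ft_force: [1.2, 0.6, 0.7]
grip_width: 0.515
grip_force: 0.0
```

jog_arm(rows="0 0 0 0 0 0 1;0 0 0 0 0 0 1;0 0 0 0 0 0 1;0 0 0 0 0 0 1;0 0 0 0 0 0 1")

```text
time: 3.3
position: [0.4949, -0.268, 0.0526]
tool_rot: [2.329, 2.108, 0.0]
ft_force: [0.2, -0.0, -1.3]
grip_width: 0.181
grip_force: 30.0
```

jog_arm(rows="0 0 -4.5 0 0 0 1;0 0 -5 0 0 -0.12 1;0 0 -4.5 0 0 -0.13 1")

```text
time: 3.68
position: [0.4944, -0.268, 0.1941]
tool_rot: [-2.044, -2.386, 0.0]
ft_force: [0.1, 0.4, -0.6]
grip_width: 0.186
grip_force: 30.0
```

jog_arm(rows="4.3 3.2 0 0 0 0 1;4.3 3.2 0 0 0 0 1;4.3 3.2 0 0 0 0 1;4.3 3.2 0 0 0 0 1;4.3 3.2 0 0 0 0 1")

```text
time: 4.3
position: [0.6211, -0.0302, 0.1924]
tool_rot: [-2.049, -2.381, 0.001]
ft_force: [-0.3, -0.5, -0.7]
grip_width: 0.181
grip_force: 30.0
```

jog_arm(rows="0 0 0 0 0 0 1;0 0 0 0 0 0 1")

```text
time: 4.55
position: [0.6203, -0.0323, 0.1921]
tool_rot: [-2.049, -2.381, 0.003]
ft_force: [-0.0, -1.2, 0.1]
grip_width: 0.18
grip_force: 30.0
```

```bash
python3 - <<'E'
from h import *
np.set_printoptions(precision=4,suppress=True)
w=cap('wrist','wrist2.png');t=cap('side','side2.png');s=cap('scene','scene2.png')
st=ctrl.get_state();print(st['position'],st['tool_rot'],st['grip_force'],w['origin'])
print(proj(w,[.629,.034,.06]),proj(s,[.629,.034,.06]))
cv2.imwrite('pics/mos2.png',np.vstack([np.hstack([cv2.resize(w['img'],(400,300)),cv2.resize(w['img'][0:150,220:420],(400,300))]),np.hstack([cv2.resize(s['img'][220:310,210:330],(400,300)),cv2.resize(t['img'][150:300,280:480],(400,300))])]))
E
```

```text
[ 0.6202 -0.0337  0.1925] [ 2.0521  2.3783 -0.0015] 29.99868744984269 [0.6078 0.0473 0.3558]
[343.9437 145.6217] [273.6456 279.2455]
```

View pics/mos2.png

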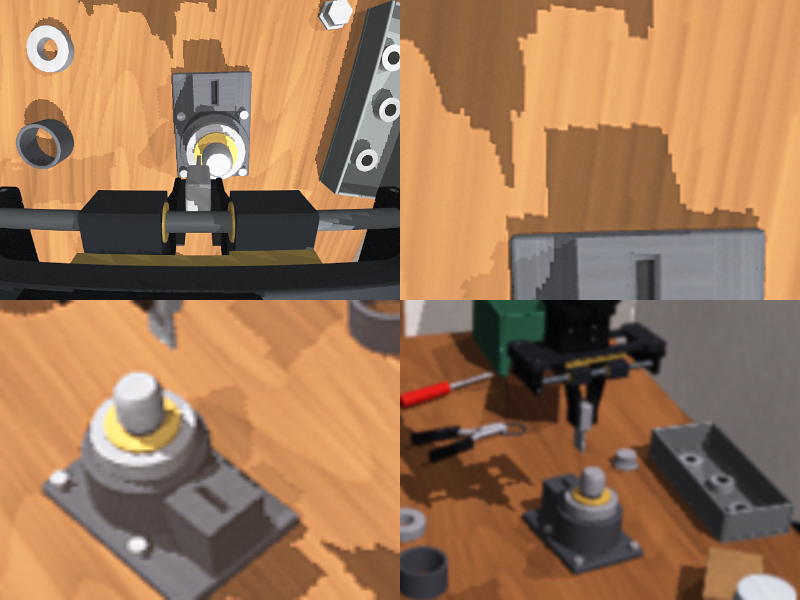

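The wrist view shows the carrier squared with the tool, the slot at about (344,148) and the blade held upright. Next is the slot measurement.

```bash
python3 - <<'E'
from h import *
np.set_printoptions(precision=4,suppress=True)
w=imaging.get_image('wrist')
g=cv2.cvtColor(w['img'],cv2.COLOR_BGR2GRAY)
print(g[112:180:2,328:362:1][:, ::2])
E
```

```text
[[113 107 113 116 118 119 116 113 106 108 117 112 106 106 105  93  89]
 [ 76  76  81  78  75  78  77  77  75  69  72  76  77  77  75  74  75]
 [126 125 137 137 139 137 137 136 135 135 136 136 133 133 137 137 137]
 [137 138 138 138 138 136 137 136 137 138 139 137 136 136 138 139 137]
 [139 138 139 137 135 134 136 135 136 138 138 140 139 141 140 140 138]
 [142 144 143 145 142 142 143 143 144 143 144 140 142 145 143 144 142]
 [144 139 141 143 111 141 143 145 146 147 148 145 145 143 142 140 141]
 [138 136 138 136 135 129 124 123 118 103  88 131 136 137 139 139 138]
 [141 139 137 139 138  66  58  60  35  48  88 134 143 140 140 138 140]
 [139 140 138 136 137  58  68  70  44  56  87 131 141 141 139 138 138]
 [137 139 137 126 137  65  68  72  47  54  89 132 140 137 139 139 137]
 [135 135 134 136 133  75  71  75  42  47  91 131 139 139 137 138 137]
 [140 139 138 135 136  77  68  73  45  44  95 128 139 139 139 140 140]
 [138 140 142 139 140  71  61  72  41  48  95 134 144 142 144 143 145]
 [142 142 146 129 135  74  69  71  51  44  93 136 146 142 146 147 144]
 [139 138 141 140 130  75  69  71  
[... 614 characters left out ...]
138 134 134  81  53  53  48  43  95 123 143 144 142 141 144]
 [138 138 139 139 134  76  46  47  50  43  97 123 142 141 141 140 141]
 [143 141 139 142 129  98  92  88  87  60  78 122 143 141 140 140 142]
 [ 99 115 142 143 127 119 116 105  98  97  85 115 138 138 138 133 138]
 [ 84  81  81  79  84  97  91 139 136 142 140 139 136 137 138 138 138]
 [ 85  84  84  85  87  83  79 142 139 138 136 137 137 136 139 139 137]
 [ 85  86  86  84  89  83  83  97 142 139 141 141 143 140 138 142 141]
 [ 84  86  87  87  85  86  86  81 151 146 142 145 144 148 144 143 144]
 [ 63  65  64  66  57  59  59  61  52  57  69  69  59  68  65  68  82]
 [ 49  51  53  53  57  57  54  54  60  58  52  59  59  53  60  62  57]]
```

```bash
python3 - <<'E'
from h import *
np.set_printoptions(precision=4,suppress=True)
w=cap('wrist');st=ctrl.get_state();T=R.from_rotvec(st['tool_rot']).as_matrix();p=st['position']
G=onz(w,343.6,146,.06)
for q in [(336.5,125),(350.5,125),(350.5,167),(336.5,167)]: print(onz(w,*q,.06))
print(G,p,T); 
g=onz(w,343.5,125,.06)-onz(w,343.5,167,.06); print('yaw slot if vertical in image',np.arctan2(-g[0],g[1]))
# bracket side edges (x) rows 120-170
gr=cv2.cvtColor(w['img'],cv2.COLOR_BGR2GRAY)
for r in (135,150,165): print(gr[r,272:330:2].tolist(), gr[r,372:408:2].tolist())
# held blade: thin part
h=cv2.cvtColor(w['img'],cv2.COLOR_BGR2HSV)
print('blade exp', (T.T@(np.array([.4957,-.2663,.046])-np.array([.4949,-.268,.0526]))))
print('target TCP shift in tool', T.T@(G-p))
E
```

```text
[0.6216 0.0467 0.06  ]
[0.6318 0.0483 0.06  ]
[0.637  0.0178 0.06  ]
[0.6265 0.0162 0.06  ]
[0.6293 0.0325 0.06  ] [ 0.6204 -0.0332  0.1927] [[-0.147   0.9891  0.0001]
 [ 0.9891  0.147  -0.0005]
 [-0.0006  0.     -1.    ]]
yaw slot if vertical in image 0.16481375448409635
[170, 90, 101, 128, 122, 123, 127, 126, 131, 128, 131, 128, 71, 75, 72, 67, 74, 72, 98, 136, 134, 134, 134, 136, 134, 137, 135, 136, 136] [142, 142, 146, 142, 143, 142, 141, 139, 139, 147, 144, 147, 146, 140, 133, 200, 189, 187]
[168, 182, 54, 111, 129, 123, 126, 61, 72, 74, 74, 71, 70, 70, 73, 70, 71, 72, 81, 143, 138, 139, 139, 138, 139, 139, 140, 138, 141] [141, 142, 147, 146, 142, 139, 145, 143, 140, 152, 147, 148, 147, 145, 130, 200, 190, 189]
[171, 165, 76, 105, 63, 69, 69, 71, 70, 77, 70, 70, 71, 69, 72, 71, 67, 73, 64, 149, 142, 143, 142, 142, 98, 151, 146, 147, 143] [138, 138, 148, 144, 146, 143, 148, 148, 144, 151, 144, 150, 148, 146, 127, 191, 189, 189]
blade exp [0.0016 0.001  0.0066]
target TCP shift in tool [0.0638 0.0184 0.1327]
```

jog_arm(rows="3.1 0.9 0 0 0 0 1;3.15 0.94 2 0 0 0 1;0 0 4 0 0 0 1;0 0 2 0 0 0 1;0 0 0 0 0 0 1")

```text
time: 5.42
position: [0.6284, 0.0315, 0.111]
tool_rot: [-2.05, -2.378, 0.004]
ft_force: [-0.4, -1.4, 0.2]
grip_width: 0.178
grip_force: 30.0
```

```bash
python3 - <<'E'
from h import *
np.set_printoptions(precision=4,suppress=True)
w=cap('wrist');t=cap('side');s=cap('scene')
st=ctrl.get_state();T=R.from_rotvec(st['tool_rot']).as_matrix();p=st['position'];print(p,st['tool_rot'],T.T@(np.array([.6293,.0325,.06])-p))
print(proj(w,[.6293,.0325,.06]),proj(s,[.6293,.0325,.06]),proj(t,[.6293,.0325,.06]))
c=lambda im,q,k:cv2.resize(im[int(q[1])-k*3//4:int(q[1])+k*3//4,int(q[0])-k:int(q[0])+k],(400,300),interpolation=cv2.INTER_CUBIC)
cv2.imwrite('pics/mos3.png',np.vstack([np.hstack([cv2.resize(w['img'],(400,300)),c(w['img'],(318,300),100)]),np.hstack([c(s['img'],(274,270),48),c(t['img'],proj(t,[.6293,.0325,.08]),48)])]))
E
```

```text
[0.6308 0.0322 0.1143] [2.049  2.3786 0.0028] [ 0.0005 -0.0016  0.0543]
[321.1036 263.2603] [273.1714 278.8813] [362.2241 241.8589]
```

View pics/mos3.png

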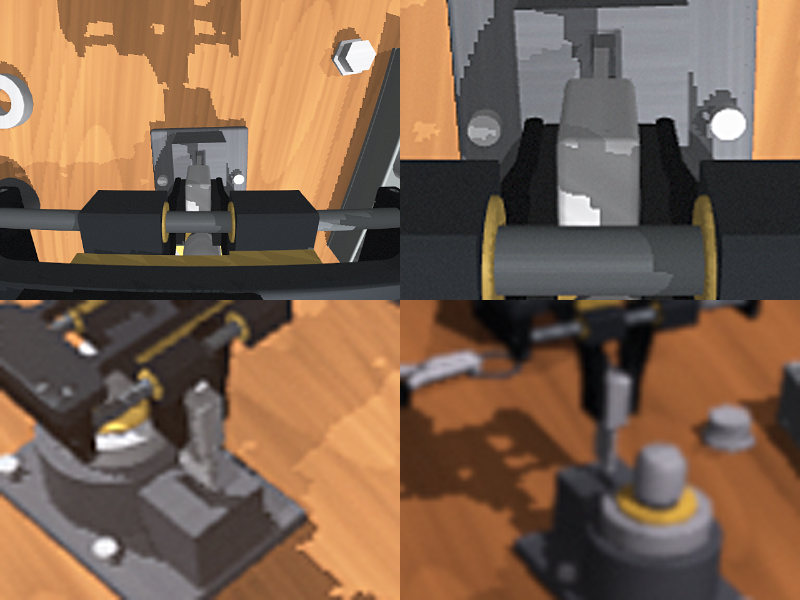

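The wrist view shows the blade just above the slot mouth, with the slot at about (322,240) and the grip at about (318,260). I'll average the noisy pose reading before inserting.

```bash
python3 - <<'E'
from h import *
np.set_printoptions(precision=4,suppress=True)
P=[];S=[];B=[]
for i in range(8):
    w=cap('wrist');st=ctrl.get_state();P.append(st['position']);T=R.from_rotvec(st['tool_rot']).as_matrix()
    S.append(onz(w,322,239,.06)); B.append(T.T@(w['origin']-P[-1]))
P=np.array(P);print(P);print('mean',P.mean(0),P.std(0)); print('cam in tool',np.array(B).mean(0),np.array(B).std(0)); print(np.mean(S,0))
p=P.mean(0); print('grip top far edge exp',proj(w,p+T@[.0016+.016,0,-.0294]),proj(w,p+T@[.0176,0.008,-.0294]),proj(w,p+T@[.0176,-0.008,-.0294]), proj(w,p+T@[.0136,0.002,.0406]),proj(w,p+T@[.0136,-0.002,.0406]))
g=cv2.cvtColor(w['img'],cv2.COLOR_BGR2GRAY)
for r in (228,234,240,246,252,258,264,270): print(r,g[r,296:342].tolist())
E
```

```text
[[0.6309 0.0325 0.1145]
 [0.6308 0.0326 0.1144]
 [0.6306 0.0328 0.1142]
 [0.6304 0.0329 0.1138]
 [0.6302 0.0329 0.1136]
 [0.63   0.033  0.1133]
 [0.6299 0.033  0.1131]
 [0.6298 0.033  0.1129]]
mean [0.6303 0.0328 0.1137] [0.0004 0.0002 0.0006]
cam in tool [ 0.0803 -0.0006 -0.164 ] [0.0001 0.     0.0001]
[0.6301 0.0478 0.06  ]
grip top far edge exp [320.7006 296.5575] [341.7845 296.5585] [299.6149 296.5302] [323.4026 248.9297] [316.1928 248.9248]
228 [54, 58, 56, 56, 54, 60, 58, 55, 58, 54, 56, 56, 57, 57, 55, 59, 58, 58, 54, 57, 60, 56, 55, 52, 54, 51, 53, 51, 42, 49, 45, 44, 48, 51, 49, 51, 45, 49, 50, 48, 48, 47, 49, 44, 48, 44]
234 [146, 148, 154, 141, 79, 86, 85, 86, 87, 89, 87, 86, 84, 86, 86, 88, 87, 88, 88, 86, 79, 104, 150, 145, 144, 141, 142, 144, 142, 142, 144, 142, 144, 144, 143, 145, 143, 144, 145, 145, 144, 143, 144, 144, 142, 142]
240 [145, 146, 150, 138, 80, 85, 88, 89, 86, 91, 88, 89, 89, 88, 88, 89, 86, 88, 84, 83, 81, 97, 144, 139, 137, 124, 123, 122, 127, 137, 149, 145, 145, 147, 147, 146, 145, 145, 148, 148, 148, 147, 148, 148, 148, 148]
246 [145, 145, 144, 145, 1
[... 397 characters left out ...]
8, 148, 149]
258 [131, 127, 133, 131, 131, 133, 133, 132, 129, 137, 155, 133, 79, 80, 70, 49, 69, 72, 84, 105, 102, 100, 101, 103, 103, 100, 82, 91, 97, 122, 157, 152, 150, 153, 152, 151, 151, 153, 153, 153, 153, 154, 155, 153, 154, 155]
264 [125, 126, 127, 128, 124, 134, 147, 122, 122, 110, 113, 111, 111, 115, 109, 87, 91, 96, 105, 103, 107, 105, 107, 107, 105, 105, 103, 99, 100, 105, 113, 111, 115, 115, 114, 123, 140, 134, 152, 151, 152, 153, 150, 151, 152, 152]
270 [128, 127, 131, 120, 87, 91, 96, 102, 107, 102, 106, 103, 107, 106, 105, 107, 108, 108, 105, 111, 106, 107, 107, 108, 104, 104, 106, 104, 103, 106, 104, 102, 101, 104, 104, 105, 109, 114, 122, 134, 152, 150, 148, 147, 149, 148]
```

jog_arm(rows="-0.15 0 0.5 0 0 0 1;0 0 0.7 0 0 0 1;0 0 0.6 0 0 0 1;0 0 0 0 0 0 1")

```text
time: 6.48
position: [0.6292, 0.0315, 0.0935]
tool_rot: [-2.048, -2.381, 0.002]
ft_force: [0.0, 0.3, -0.9]
grip_width: 0.179
grip_force: 30.0
```

jog_arm(rows="0 0 0.8 0 0 0 1;0 0 0.8 0 0 0 1;0 0 0.6 0 0 0 1;0 0 0 0 0 0 1")

```text
time: 6.98
position: [0.6294, 0.0315, 0.0717]
tool_rot: [-2.048, -2.381, 0.001]
ft_force: [0.3, -0.2, -0.7]
grip_width: 0.182
grip_force: 30.0
```

Sliding in freely. Now the last few millimetres.

jog_arm(rows="0 0 0.35 0 0 0 1;0 0 0.2 0 0 0 1;0 0 0.2 0 0 0 1;0 0 0 0 0 0 1")

```text
time: 7.48
position: [0.63, 0.0315, 0.0668]
tool_rot: [2.048, 2.381, 0.0]
ft_force: [-3.0, -1.4, 7.7]
grip_width: 0.181
grip_force: 30.0
```

jog_arm(rows="0 0 0.2 0 0 0 1;0 0 0 0 0 0 1")

```text
time: 7.72
position: [0.6301, 0.0315, 0.0667]
tool_rot: [2.048, 2.381, 0.001]
ft_force: [-7.3, -0.8, 16.6]
grip_width: 0.18
grip_force: 30.0
```

jog_arm(rows="0 0 -0.2 0 0 0 0;0 0 0 0 0 0 -0.5;0 0 0 0 0 0 -0.5;0 0 0 0 0 0 -0.5;0 0 0 0 0 0 -0.5")

```text
time: 8.35
position: [0.6298, 0.0316, 0.0648]
tool_rot: [-2.049, -2.382, 0.0]
ft_force: [-1.0, -0.5, -0.3]
grip_width: 0.663
grip_force: 0.0
```

jog_arm(rows="0 0 -5 0 0 0 -1;0 0 -5.5 0 0 0 -1;0 0 -5 0 0 0 -1")

```text
time: 8.72
position: [0.6299, 0.0315, 0.222]
tool_rot: [2.048, 2.381, 0.001]
ft_force: [0.5, 0.2, -0.1]
grip_width: 0.967
grip_force: 0.0
```

jog_arm(rows="5.3 -1.6 0 0 0 0 -1;5.3 -1.6 0 0 0 0 -1;5.3 -1.6 0 0 0 0 -1;5.3 -1.6 0 0 0 0 -1;5.3 -1.6 0 0 0 0 -1")

```text
time: 9.35
position: [0.5102, 0.283, 0.2202]
tool_rot: [2.049, 2.381, 0.001]
ft_force: [0.6, -0.0, 1.3]
grip_width: 1.0
grip_force: 0.0
```

jog_arm(rows="0 0 0 0 0 0.18 -1;0 0 0 0 0 0.18 -1;0 0 0 0 0 0.18 -1;0 0 0 0 0 0.18 -1;0 0 0 0 0 0.18 -1")

```text
time: 9.98
position: [0.5111, 0.2816, 0.22]
tool_rot: [2.884, 1.245, -0.0]
ft_force: [-0.3, 0.5, 0.7]
grip_width: 1.001
grip_force: 0.0
```

jog_arm(rows="0 0 0 0 0 0.18 -1;0 0 0 0 0 0.18 -1;0 0 0 0 0 0.18 -1;0 0 0 0 0 0 -1")

```text
time: 10.48
position: [0.5111, 0.2816, 0.22]
tool_rot: [3.11, 0.443, -0.0]
ft_force: [-0.1, 0.4, 1.3]
grip_width: 0.996
grip_force: 0.0
```

```bash
python3 - <<'E'
from h import *
np.set_printoptions(precision=4,suppress=True)
w=cap('wrist','wrist4.png');t=cap('side');s=cap('scene','scene4.png')
st=ctrl.get_state();T=R.from_rotvec(st['tool_rot']).as_matrix();print(st['position'],T,st['joint_positions'])
c=lambda im,q,k:cv2.resize(im[int(q[1])-k*3//4:int(q[1])+k*3//4,int(q[0])-k:int(q[0])+k],(400,300),interpolation=cv2.INTER_CUBIC)
cv2.imwrite('pics/mos4.png',np.vstack([cv2.resize(w['img'],(800,600))[:300],np.hstack([c(s['img'],(265,265),48),c(t['img'],proj(t,[.6293,.0325,.08]),48)])]))
E
```

```text
[0.5111 0.2816 0.22  ] [[ 0.9601  0.2798  0.    ]
 [ 0.2798 -0.9601 -0.0001]
 [-0.      0.0001 -1.    ]] [-0.4065  0.1874 -0.1627  1.6221  0.0311  1.3346 -1.8609]
```

View pics/mos4.png

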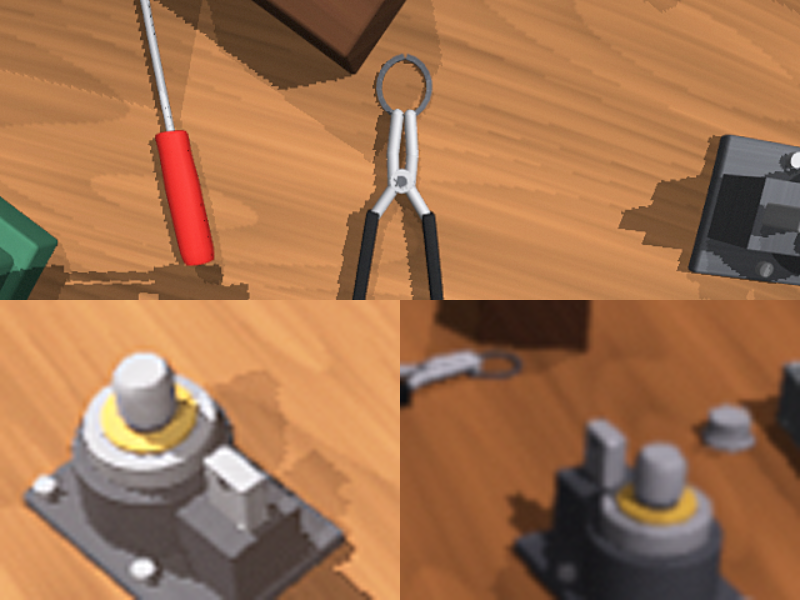

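The blade is seated, upright in the gap in both views. The wrist view shows the ring at about (323,69), the pivot at (321,146), and the grips either side of x≈320, nearly aligned with the tool. The timber is just left of the ring.

```bash
python3 - <<'E'
from h import *
np.set_printoptions(precision=4,suppress=True)
w=cap('wrist');st=ctrl.get_state();T=R.from_rotvec(st['tool_rot']).as_matrix();p=st['position']
im=w['img'];g=im.max(2)
mid=[]
for r in range(180,300,10):
    x=np.where(g[r,260:380]<60)[0]+260
    if len(x): mid.append((x.min(),x.max(),r)); 
print(mid)
for a,b,r in mid[:7]:
    q=[T.T@(onz(w,e,r,.02)-p) for e in (a,b)];print(r,q[0][:2],q[1][:2])
# ring
k=cv2.cvtColor(im,cv2.COLOR_BGR2HSV); m=((k[...,1]<80)&(k[...,2]<130)&(k[...,2]>40)).astype(np.uint8);z=np.zeros_like(m);z[40:92,298:349]=1;m*=z
c=max(cv2.findContours(m,0,1)[0],key=cv2.contourArea);(u,v),rad=cv2.minEnclosingCircle(c);print(u,v,rad,cv2.boundingRect(c))
ring=onz(w,323.2,69,.002);piv=onz(w,321,145.6,.012);print(ring,T.T@(ring-p),piv,T.T@(piv-p)); print(p)
E
```

```text
[(np.int64(292), np.int64(347), 180), (np.int64(290), np.int64(348), 190), (np.int64(288), np.int64(349), 200), (np.int64(287), np.int64(350), 210), (np.int64(285), np.int64(351), 220), (np.int64(283), np.int64(352), 230), (np.int64(282), np.int64(353), 240), (np.int64(280), np.int64(354), 250)]
180 [ 0.0282 -0.0232] [0.0282 0.0285]
190 [ 0.0187 -0.0253] [0.0187 0.0297]
200 [ 0.0091 -0.0274] [0.0091 0.0309]
210 [-0.0007 -0.0285] [-0.0006  0.0321]
220 [-0.0106 -0.0307] [-0.0105  0.0333]
230 [-0.0206 -0.0329] [-0.0206  0.0345]
240 [-0.0309 -0.0341] [-0.0308  0.0358]
323.38616943359375 68.345703125 25.45787239074707 (301, 43, 45, 49)
[0.6362 0.3118 0.002 ] [0.1285 0.0059 0.218 ] [0.5693 0.2943 0.012 ] [0.0594 0.004  0.208 ]
[0.5111 0.2816 0.22  ]
```

jog_arm(rows="0.15 0.18 5 0 0 0.03 -1;0 0 5.5 0 0 0 -1;0 0 5.5 0 0 0 -1;0 0 4.5 0 0 0 -1;0 0 0 0 0 0 -1", force=40)

```text
time: 11.3
position: [0.5099, 0.2784, 0.0114]
tool_rot: [3.114, 0.394, -0.012]
ft_force: [0.0, 0.4, 0.6]
grip_width: 0.996
grip_force: 0.0
```

jog_arm(rows="0 0 0.8 0 0 0 -1;0 0 0 0 0 0 -1;0 0 0 0 0 0 -1;0 0 0 0 0 0 -1")

```text
time: 11.8
position: [0.5137, 0.2806, 0.0081]
tool_rot: [-3.116, -0.393, -0.003]
ft_force: [-0.5, 0.0, 0.3]
grip_width: 1.0
grip_force: 0.0
```

jog_arm(rows="0 0 0.35 0 0 0 -1;0 0 0 0 0 0 -1")

```text
time: 12.05
position: [0.5128, 0.2801, 0.0033]
tool_rot: [3.117, 0.393, -0.001]
ft_force: [-0.9, 0.9, -0.0]
grip_width: 1.004
grip_force: 0.0
```

jog_arm(rows="0 0 0 0 0 0 1;0 0 0 0 0 0 1;0 0 0 0 0 0 1;0 0 0 0 0 0 1;0 0 0 0 0 0 1")

```text
time: 12.68
position: [0.513, 0.2802, 0.0036]
tool_rot: [3.117, 0.393, -0.0]
ft_force: [-0.2, -0.1, 0.2]
grip_width: 0.525
grip_force: 9.1
```

jog_arm(rows="0 0 0 0 0 0 1;0 0 0 0 0 0 1;0 0 0 0 0 0 1;0 0 0 0 0 0 1")

```text
time: 13.18
position: [0.513, 0.2803, 0.0036]
tool_rot: [3.117, 0.393, -0.0]
ft_force: [-0.9, 0.1, -0.1]
grip_width: 0.485
grip_force: 40.0
```

jog_arm(rows="0 0 -2 0 0 0 1;0 0 -4 0 0 0 1;0 0 -5 0 0 0 1;0 0 -4.5 0 0 0 1;0 0 -2.5 0 0 0 1")

```text
time: 13.8
position: [0.5142, 0.2809, 0.188]
tool_rot: [-3.115, -0.393, -0.008]
ft_force: [-0.1, -0.3, -3.0]
grip_width: 0.488
grip_force: 40.0
```

jog_arm(rows="0 0 0 0 0 0 1;-1.1 4.5 0 0 0 0 1;-1.1 4.5 0 0 0 0 1;-1.1 4.5 0 0 0 0 1;-1.1 4.5 0 0 0 0 1")

```text
time: 14.42
position: [0.5139, 0.0932, 0.182]
tool_rot: [3.117, 0.393, -0.004]
ft_force: [0.1, -0.5, -2.0]
grip_width: 0.484
grip_force: 40.0
```

jog_arm(rows="-1.1 4.5 0 0 0 0 1;-1.1 4.5 0 0 0 0 1;-1.1 4.5 0 0 0 0 1;-0.6 2.4 0 0 0 0 1;0 0 0 0 0 0 1")

```text
time: 15.05
position: [0.5155, -0.0713, 0.1821]
tool_rot: [3.117, 0.386, -0.004]
ft_force: [0.6, 1.8, -1.9]
grip_width: 0.487
grip_force: 40.0
```

jog_arm(rows="0 0 0 0 0 0 1;0 0 0 0 0 0 1")

```text
time: 15.3
position: [0.5167, -0.067, 0.1831]
tool_rot: [-3.116, -0.397, 0.001]
ft_force: [0.2, 0.6, -2.5]
grip_width: 0.484
grip_force: 40.0
```

```bash
python3 - <<'E'
from h import *
np.set_printoptions(precision=4,suppress=True)
w=cap('wrist','wrist5.png');t=cap('side','side5.png');s=cap('scene','scene5.png')
st=ctrl.get_state();T=R.from_rotvec(st['tool_rot']).as_matrix();p=st['position'];print(p,T,st['grip_width'])
rg=p+T@[.127,0,.002];print(rg,proj(w,rg),proj(s,rg),proj(t,rg))
c=lambda im,q,k:cv2.resize(im[max(0,int(q[1])-k*3//4):int(q[1])+k*3//4,int(q[0])-k:int(q[0])+k],(400,300),interpolation=cv2.INTER_CUBIC)
cv2.imwrite('pics/mos5.png',np.vstack([np.hstack([cv2.resize(w['img'],(400,300)),c(w['img'],(320,75),100)]),np.hstack([c(s['img'],proj(s,rg),60),c(t['img'],proj(t,rg),60)])]))
print([ [int(x) for x in proj(d,rg)] for d in (s,t)])
E
```

```text
[ 0.5169 -0.0677  0.1835] [[ 0.9683  0.2499 -0.    ]
 [ 0.2499 -0.9683  0.0001]
 [ 0.     -0.0001 -1.    ]] 0.48469452009526176
[ 0.6398 -0.036   0.1815] [318.0109  -0.9822] [247.4456 224.4819] [377.3145 214.6574]
[[247, 224], [377, 214]]
```

View pics/mos5.png

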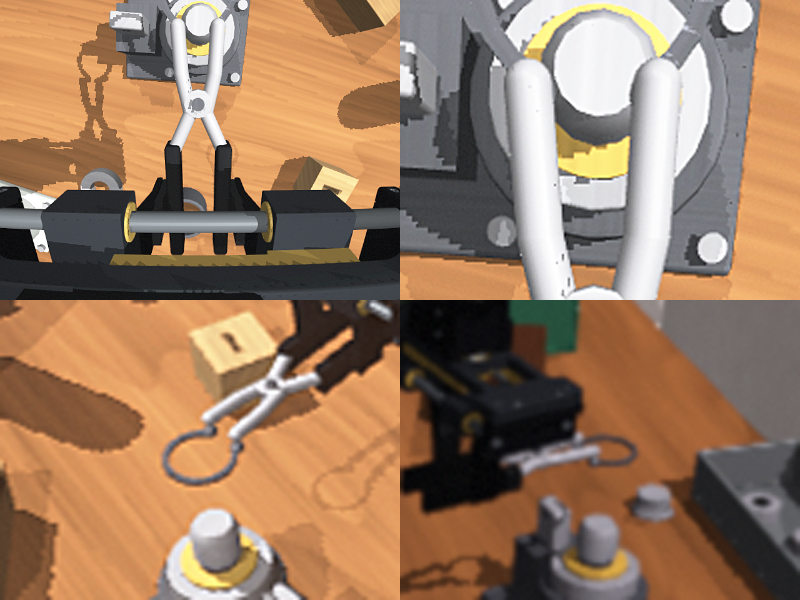

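The ring is held spread above the stub, at about scene (247,225) and side (380,214). The stub top is at scene (251,245) and side (377,236). I'll triangulate both in the same pair of views so the calibration errors cancel.

```bash
python3 - <<'E'
from h import *
np.set_printoptions(precision=4,suppress=True)
t=imaging.get_image('side');s=imaging.get_image('scene')
st=ctrl.get_state();T=R.from_rotvec(st['tool_rot']).as_matrix();p=st['position']
def ringfit(d,x0,x1,y0,y1):
    k=cv2.cvtColor(d['img'],cv2.COLOR_BGR2HSV)[y0:y1,x0:x1]
    m=((k[...,1]<90)&(k[...,2]<150)).astype(np.uint8)
    c=max(cv2.findContours(m,0,1)[0],key=cv2.contourArea)+np.array([x0,y0])
    e=cv2.fitEllipse(c);return e,cv2.boundingRect(c),m
es,b,m=ringfit(s,233,262,212,238);print('scene ring',es,b);print('\n'.join(''.join('.#'[v] for v in r) for r in m))
et,b,m=ringfit(t,370,394,206,222);print('side ring',et,b);print('\n'.join(''.join('.#'[v] for v in r) for r in m))
for n,d,(x0,x1,y0,y1) in (('s',s,(240,264,236,264)),('t',t,(364,390,226,256))):
    k=cv2.cvtColor(d['img'],cv2.COLOR_BGR2HSV);print(n);
    m=(k[...,1]<60)[y0:y1,x0:x1];print('\n'.join(str(y0+i)+' '+''.join('.#'[int(v)] for v in r) for i,r in enumerate(m)))
E
```

```text
scene ring ((243.89920043945312, 212.76834106445312), (31.319049835205078, 40.32486343383789), 170.70138549804688) (237, 216, 25, 18)
....................####.....
..................###........
.................###.........
................##...........
................##..........#
................###........##
............#######.......##.
........#########........##..
......###...............##...
.....###................##...
....##..................###..
....##..................###..
...##..................###...
...##...................#....
...#...................##....
...#...................##....
...#..................##.....
.....................##......
....##..............##.......
.....###..........###........
......#############..........
.........########............
.............................
.............................
.............................
.............................
side ring ((379.9272766113281, 214.57476806640625), (5.8030853271484375, 16.340688705444336), 84.60350036621094) (370, 211, 18, 8)
........................
........................
.....
[... 1390 characters left out ...]
................##
234 ####.....#######..........
235 ####....#########.........
236 ####...###########........
237 ####...###########........
238 ####...############.......
239 ###################.......
240 ###################.......
241 ##################........
242 ##################........
243 ####..############........
244 ###...############........
245 ##.....##########....##...
246 ##.....##########....###..
247 ##......########......##..
248 ##........#####.......###.
249 ###..................####.
250 ####.................####.
251 #####...............#####.
252 #######............#######
253 ##########################
254 ##########################
255 ##########################
```

```bash
python3 - <<'E'
from h import *
np.set_printoptions(precision=2,suppress=True)
t=imaging.get_image('side');s=imaging.get_image('scene')
st=ctrl.get_state();T=R.from_rotvec(st['tool_rot']).as_matrix();p=st['position'];print(p)
a=np.linspace(0,2*np.pi,73)
def ext(d,c,r,z=None):
    q=np.array([proj(d,[c[0]+r*np.cos(x),c[1]+r*np.sin(x),c[2]]) for x in a]);return q.min(0),q.max(0)
rg=p+T@[.127,0,.002]
print('ring scene',ext(s,rg,.0235),'side',ext(t,rg,.0235))
for c in ([.640,-.037],[.6405,-.0367]):
    print('stub', [ (ext(d,[*c,.117],.0125),ext(d,[*c,.105],.017),ext(d,[*c,.092],.017)) for d in (s,t)])
# edge pixel shift -> world shift
for n,d in (('s',s),('t',t)): print(n,[proj(d,rg+np.array(e))-proj(d,rg) for e in ([.01,0,0],[0,.01,0],[0,0,.01])])
E
```

```text
[ 0.52 -0.07  0.18]
ring scene (array([235.98, 216.56]), array([258.41, 232.14])) side (array([368.46, 210.64]), array([386.45, 219.07]))
stub [((array([244.78, 241.03]), array([256.12, 249.29])), (array([243.39, 243.25]), array([258.68, 254.46])), (array([244.09, 247.15]), array([259.22, 258.35]))), ((array([371.04, 233.79]), array([380.38, 238.5 ])), (array([369.06, 236.79]), array([381.71, 243.24])), (array([368.73, 240.89]), array([381.33, 247.41])))]
stub [((array([244.65, 241.21]), array([256.  , 249.47])), (array([243.26, 243.42]), array([258.55, 254.64])), (array([243.96, 247.32]), array([259.1 , 258.53]))), ((array([371.17, 233.72]), array([380.52, 238.42])), (array([369.19, 236.71]), array([381.84, 243.17])), (array([368.87, 240.82]), array([381.46, 247.33])))]
s [array([-4.15,  1.96]), array([2.4 , 2.69]), array([-0.55, -3.43])]
t [array([ 3.58, -0.4 ]), array([-1.33, -1.74]), array([ 0.29, -3.39])]
```

```bash
python3 - <<'E'
from h import *
np.set_printoptions(precision=4,suppress=True)
w=imaging.get_image('wrist');st=ctrl.get_state();T=R.from_rotvec(st['tool_rot']).as_matrix();p=st['position'];print(p)
f=lambda u,v,z:T.T@(onz(w,u,v,z)-p)
k=cv2.cvtColor(w['img'],cv2.COLOR_BGR2HSV)
m=((k[...,1]<40)&(k[...,2]>170)).astype(np.uint8)[10:80,285:360]
print('\n'.join(str(10+i)+' '+''.join('.#'[int(v)] for v in r) for i,r in enumerate(m) if i%2==0))
for v in (18,30,40,48): print(v,k[v,292:350,2].tolist())
# pliers axis at pivot & blade grip in wrist
print('pivot',f(198*1.6,103*1.6,p[2]+.009))
E
```

```text
[ 0.5168 -0.0686  0.1836]
10 #######.............#############################........##################
12 ###.................###############################........################
14 ###..............####################################........##############
16 #.............#########################################........############
18 .............############################################........#########.
20 ............#############################################.........######...
22 ...........###############################################.........####....
24 ..........#################################################................
26 .........###################################################.......###.....
28 .........###################################################.........###...
30 ####.....#################################################.############....
32 #######..##############################################...###############..
34 ######################################################...#################.
36 ############################################
[... 2196 characters left out ...]
5, 246, 245, 245, 245, 246, 240, 231, 230, 210, 161, 171, 193, 215, 226, 231, 233]
40 [240, 235, 226, 182, 235, 246, 245, 244, 244, 244, 244, 245, 245, 245, 246, 248, 249, 250, 250, 249, 248, 246, 246, 245, 245, 245, 245, 247, 247, 246, 245, 245, 246, 245, 245, 246, 246, 246, 245, 245, 246, 246, 250, 255, 178, 106, 119, 138, 153, 170, 186, 198, 212, 224, 231, 237, 242, 246]
48 [244, 240, 234, 227, 169, 106, 172, 255, 253, 246, 246, 244, 245, 245, 246, 249, 250, 250, 249, 248, 247, 245, 245, 245, 245, 246, 246, 246, 247, 246, 246, 246, 244, 245, 246, 245, 245, 245, 245, 245, 249, 255, 214, 96, 97, 116, 127, 145, 162, 181, 193, 206, 219, 227, 235, 241, 244, 248]
pivot [ 0.0642  0.0003 -0.009 ]
```

```bash
python3 - <<'E'
from h import *
np.set_printoptions(precision=4,suppress=True)
for i in range(3):
    w=imaging.get_image('wrist');st=ctrl.get_state();T=R.from_rotvec(st['tool_rot']).as_matrix();p=st['position']
    f=lambda u,v,z:T.T@(onz(w,u,v,z)-p)
    print(p,f(316,36,.117),onz(w,316,36,.117),f(316,57,.117))
# jaws midline near tips
k=cv2.cvtColor(w['img'],cv2.COLOR_BGR2HSV)
for r in (60,80,100,120,140):
    m=np.where((k[r,270:372,1]<40)&(k[r,270:372,2]>150))[0]+270; print(r,m.min(),m.max(),f((m.min()+m.max())/2,r,p[2]+.004)[:2])
E
```

```text
[ 0.5168 -0.0686  0.1836] [ 0.1266 -0.0002  0.0666] [ 0.6394 -0.037   0.117 ] [ 0.1157 -0.0002  0.0666]
[ 0.5168 -0.0687  0.1836] [ 0.1266 -0.0002  0.0666] [ 0.6394 -0.0371  0.117 ] [ 0.1157 -0.0002  0.0666]
[ 0.5168 -0.0687  0.1836] [ 0.1266 -0.0002  0.0666] [ 0.6394 -0.0372  0.117 ] [ 0.1157 -0.0002  0.0666]
60 270 370 [0.1037 0.0016]
80 273 360 [0.0964 0.0002]
100 280 356 [0.0889 0.0008]
120 270 371 [0.0813 0.0018]
140 287 349 [0.0735 0.0008]
```

jog_arm(rows="0 0 3 0 0 0 1;0 0 2.5 0 0 0 1;0 0 1 0 0 0 1;0 0 0 0 0 0 1;0 0 0 0 0 0 1")

```text
time: 16.48
position: [0.5177, -0.0688, 0.1197]
tool_rot: [3.117, 0.393, 0.003]
ft_force: [0.3, 1.1, -2.0]
grip_width: 0.484
grip_force: 40.0
```

```bash
python3 - <<'E'
from h import *
np.set_printoptions(precision=4,suppress=True)
for i in range(4): w=cap('wrist','wrist6.png')
t=cap('side','side6.png');s=cap('scene','scene6.png')
st=ctrl.get_state();T=R.from_rotvec(st['tool_rot']).as_matrix();p=st['position'];print(p,T,st['ft_force'])
rg=p+T@[.127,0,.002]
c=lambda im,q,k:cv2.resize(im[max(0,int(q[1])-k*3//4):int(q[1])+k*3//4,int(q[0])-k:int(q[0])+k],(400,300),interpolation=cv2.INTER_CUBIC)
cv2.imwrite('pics/mos6.png',np.vstack([np.hstack([cv2.resize(w['img'],(400,300)),c(w['img'],(320,75),100)]),np.hstack([c(s['img'],proj(s,rg),32),c(t['img'],proj(t,rg),32)])]))
E
```

```text
[ 0.5171 -0.0687  0.1191] [[ 0.9687  0.2483  0.0009]
 [ 0.2483 -0.9687 -0.0001]
 [ 0.0009  0.0003 -1.    ]] [ 0.5573  0.4565 -0.82  ]
```

View pics/mos6.png

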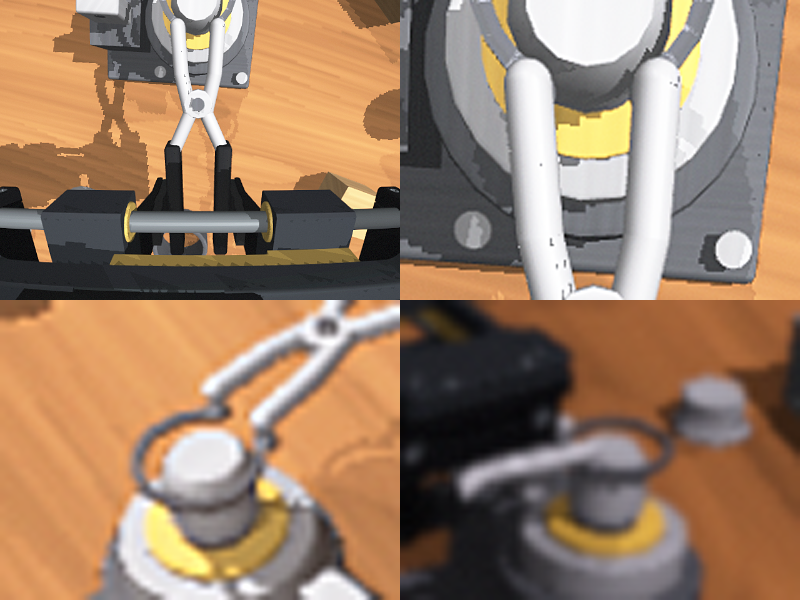

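The ring surrounds the taper just below the stub's top in all views (scene about (252,250)). In the wrist view the stub looks a little left of the jaws' mid-line. I'll quantify that.

```bash
python3 - <<'E'
from h import *
np.set_printoptions(precision=4,suppress=True,linewidth=250)
w=imaging.get_image('wrist');st=ctrl.get_state();T=R.from_rotvec(st['tool_rot']).as_matrix();p=st['position'];print(p)
k=cv2.cvtColor(w['img'],cv2.COLOR_BGR2HSV)
y=((k[...,0]>18)&(k[...,0]<34)&(k[...,1]>110)).astype(int)
br=((k[...,1]<40)&(k[...,2]>200)).astype(int)
for r in range(0,64,3): print(r,''.join('Y' if a else ('#' if b else '.') for a,b in zip(y[r,250:390],br[r,250:390])))
for pt,z in (([.127,0],.1170),([.127-.0125,0],.117),([.127,.0235],.117),([.127,-.0235],.117)): 
    q=p+T@[pt[0],pt[1],0];q[2]=z;print(pt,proj(w,q))
E
```

```text
[ 0.517  -0.0687  0.1189]
0 #.......#..##...YYYYYYYY.........######################################################################....Y...................##########...
3 .................YYYYYYY..........####################################################################.....Y..................###########...
6 ..................YYYYYY...........###################################################################....Y..................#############..
9 ...................YYYYY............#################################################################.....Y.................##############..
12 ....................YYYYY............#########################################################.####.......Y....Y...........################.
15 ......................YYYY............######################################################.............Y........##......#################.
18 ........................YYY.............###################################################.............Y................###################
21 ...........YY..............Y...............########################
[... 1525 characters left out ...]
....................###################YYYYYYYYYYYY............YYYYYYYYYYYYYYY......##################.#####################........
57 ............................###################.YYYYYYYYYYYYYYYYYYYYYYYYYYYYYYYYYYYYY.......#######################################.........
60 .............................##################.YYYYYYYYYYYYYYYYYYYYYYYYYYYYYYYYYYYYY.......######################################..........
63 .............................##################.YYYYYYYYYYYYYYYYYYYYYYYYYYYYYYYYYYYYY.......###################################.............
[0.127, 0] [315.8371  -0.1446]
[0.1145, 0] [315.8489  33.9543]
[0.127, 0.0235] [376.3644   0.3876]
[0.127, -0.0235] [255.3166   0.3758]
```

jog_arm(rows="0 0 0.5 0 0 0 1;0 0 0.5 0 0 0 1;0 0 0 0 0 0 1;0 0 0 0 0 0 1")

```text
time: 17.32
position: [0.5168, -0.0687, 0.1085]
tool_rot: [3.117, 0.393, -0.0]
ft_force: [-1.0, -0.1, -1.7]
grip_width: 0.483
grip_force: 40.0
```

jog_arm(rows="0 0 0.4 0 0 0 1;0 0 0.4 0 0 0 1;0 0 0 0 0 0 1;0 0 0 0 0 0 1")

```text
time: 17.82
position: [0.5169, -0.0687, 0.1006]
tool_rot: [3.117, 0.393, 0.0]
ft_force: [1.0, -0.3, -2.0]
grip_width: 0.484
grip_force: 40.0
```

jog_arm(rows="0 0 0.5 0 0 0 1;0 0 0.4 0 0 0 1;0 0 0 0 0 0 1;0 0 0 0 0 0 1")

```text
time: 18.32
position: [0.5169, -0.0688, 0.0916]
tool_rot: [3.117, 0.393, 0.0]
ft_force: [0.5, -0.2, -2.1]
grip_width: 0.487
grip_force: 40.0
```

jog_arm(rows="0 0 0.35 0 0 0 1;0 0 0 0 0 0 1;0 0 0 0 0 0 1;0 0 0 0 0 0 1")

```text
time: 18.82
position: [0.5169, -0.0687, 0.0881]
tool_rot: [3.117, 0.393, 0.0]
ft_force: [0.1, 0.2, -1.7]
grip_width: 0.486
grip_force: 40.0
```

```bash
python3 - <<'E'
from h import *
np.set_printoptions(precision=4,suppress=True)
for i in range(4): w=cap('wrist','wrist7.png')
t=cap('side','side7.png');s=cap('scene','scene7.png')
st=ctrl.get_state();T=R.from_rotvec(st['tool_rot']).as_matrix();p=st['position'];print(st['time'],p,T,st['ft_force'],st['torque'])
rg=p+T@[.127,0,.002]
c=lambda im,q,k:cv2.resize(im[max(0,int(q[1])-k*3//4):int(q[1])+k*3//4,int(q[0])-k:int(q[0])+k],(400,300),interpolation=cv2.INTER_CUBIC)
cv2.imwrite('pics/mos7.png',np.vstack([np.hstack([cv2.resize(w['img'],(400,300)),c(w['img'],(320,75),100)]),np.hstack([c(s['img'],proj(s,rg),32),c(t['img'],proj(t,rg),32)])]))
E
```

```text
19.125 [ 0.5169 -0.0687  0.0881] [[ 0.9687  0.2482  0.0002]
 [ 0.2482 -0.9687 -0.    ]
 [ 0.0002  0.0001 -1.    ]] [-0.236   0.3631 -1.4994] [-0.001   0.1552 -0.0072]
```

View pics/mos7.png

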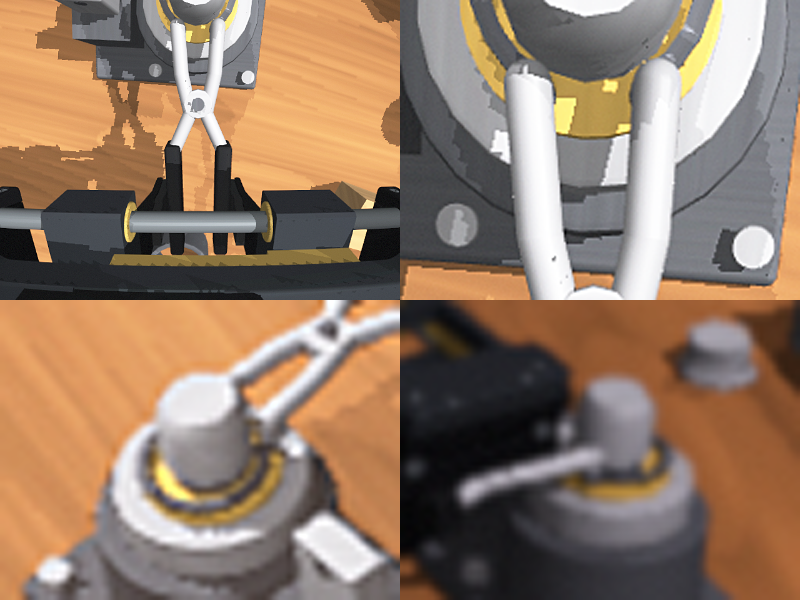

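The ring lies level around the groove just above the washer, with no contact force. The handles are squeezed at 40 N and the blade is still seated, so I'm handing in.

```bash
python3 -c "
from bench import ticket
print(ticket.close_job())"
```

```text
the job is handed in; nothing more can be done
None
```

I handed the job in at about 19 s of the 54 s limit: the blade is fully home in the carrier's gap and let go. The pliers are still squeezed at 40 N, holding the spread ring level at the groove (about 86 mm by the pose reading, 85.5 mm wanted), but the hand-in returned no verdict.

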